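# Set the test-load selector and latch it

### The arm

A 7-joint arm with a two-finger parallel gripper is mounted at the origin on a cart in front of the work surface, level with it; the furniture and walls round the work are solid. World frame = base frame: x ahead of the robot, y to its left, z up, the work surface at z = 0. Lengths are in m, angles in rad, forces in N, time in s.
With the tool pointing down it reaches from about 0.4 to 0.9 m from the base axis. Payload 5.6 kg.
Tool frame: the origin (TCP) lies midway between the tips of the shut fingers; the grasp point (between the pads) lies bot.hold_point_z behind it (bot.hold_point_z is the distance from the TCP to the grasp point, in m); z points along the fingers, y is the line along which they close (so a half turn about z gives the same grasp; the last joint's range is limited). The gripper opens to 92 mm and grips with 3 to 60 N. Pads are 20 mm wide; open, the fingers measure 128 mm over their backs; the gripper's body (75 mm by 189 mm) begins 69 mm behind the grasp point.
Start: joints at [-0.043, 0.468, -0.012, 1.603, 0.006, 1.071, -0.056], TCP at [0.65, -0, 0.215] pointing down, gripper open.
Joint ranges: [-2.53, 2.53], [-0.31, 2.02], [-1.57, 1.55], [0.28, 2.44], [-1.29, 4.43], [0.15, 1.84], [-2.92, 2.92]. Speed limits (rad/s): [2.57, 2.57, 3.14, 3.14, 3.14, 3.14, 3.14].

### API

Orientations are given as [roll, pitch, yaw] about the fixed x, y, z axes, in that order (R = Rz(yaw) Ry(pitch) Rx(roll)).
In Python, from cell import bot, eyes gives the robot as it stands.
- The arm moves only by the tool arm_command, never from a script. Its argument "moves" is text: rows parted by semicolons, each of 7 numbers parted by spaces: the turn, a rotation vector about the tool's x, y, z in units of 180 degrees (1.0 is 180 degrees), then the shift along the tool's x, y, z in units of 100 cm (1.0 is 100 cm), then the opening, from -1 (shut) to 1 (fully open), so that 0 is half open. In form: rx ry rz x y z grip; .... A call has exactly 8 rows; each row is the pose to reach, as a shift and turn from the pose commanded when the call began, along the tool's axes at that moment, turning the shorter way round; what a row does not reach only later rows make up. A row lasts 1/10 s, in which the tool goes at most 50 mm and 8.59 degrees, less where a joint would pass 70% of its speed; a pose out of reach is approached as far as the arm can. A call with a number of a shift or a turn outside -1 to 1 is refused whole. A call with a gripper value outside its range is refused whole. The fingers move at their own pace and stop on an object; "grip_force" is the grip in N (left out, the last holds). Time passes only in rows, so rows that repeat a pose let the fingers close, or fill a call up. It gives the time, the measured TCP pose, the force, the opening and the grip force at its end, in the units of the state.
- bot.observe(): the state, without advancing time (a new reading comes with each control period).
- eyes.get_image(name): name is "scene" or "side" or "wrist"; returns a dict with "image" (420x560x3 uint8, red, green, blue), "intrinsics" (3x3 intrinsics, pixels), "pose" (4x4, takes a point from camera to world coordinates). Camera axes: x right, y down, z forward; pixel columns grow to the right and rows downward; lengths in m; the calibration is good to about 2 mm. A picture is of the moment at which its call begins. There is no depth.
- bot.sign_off(): hands the job in; it is judged then, once.
Trained networks look in a picture, given as the dict that the camera call returned (one of the last four; its "shot" number tells which), for a name from the list of things; names that differ only in an ending like _2 or _b are one class to them, and where a whole thing is asked for, a point or a joint stands for the part that bears it (a point fixed in the world has none). Each returns a list of dicts, best first, with "conf" (0 to 1); they miss things now and then, are a little off and sometimes report something else, mostly with a low value. They report only what shows in the picture. A call takes as long as a camera call.
- eyes.cut_out(thing, picture): "pixels" (420x560 bool, what is visible of it) and "pixel" ([column, row] in pixels, amid what is visible of it).
The state is a dict: "time_s": time; "qpos": joint angles; "joint_velocities": joint speeds; "tau": joint torques, N m; "position": TCP position; "tool_rot": TCP orientation; "force": force on the tool from outside, world axes, zero at the start; "wrist_torque": the same for the moment, N m; "finger_gap": finger opening in m; "grasp_force": force on a finger pad.
Only numpy, scipy, OpenCV 4.12 (cv2) and the standard library are available. Lean on these libraries where they do the work, as an engineer would, in place of code of your own. Each camera call takes 0.05 s, during which the arm holds its last target. There are 200 camera calls.

### The job

On the blue test-load box, push the upright tab of the black selector round with a fingertip until its white pointer points at the green mark, and leave it there; then press the orange button right down to latch the setting and let it come up again. Press the button only once the selector is on green. Just push: do not pinch the tab, pull the selector up or pick anything up, and leave the tools and things round the box where they are.

Things in the scene. Friction and masses are not known exactly. Their poses are not given: they have to be found in the camera images.
- tester: the test-load box: a flat blue enclosure with a grey top panel, 200 (its x) x 280 (its y) x 45 mm high, fixed on the mat; origin at the centre of its underside, z up. On the panel: the selector (axis at x 0, y +35 mm), the orange button (x -35, y -100 mm), two terminal posts 20 mm high (x +70, y -85 and -120 mm).
- dial (a joint): angle of the black selector about the vertical, rad: 0 = pointer along the box's +x (black rest line on the panel), growing counter-clockwise seen from above, stops at -2.1 and +2.1. It starts within 0.35 of zero. It stays wherever it is left (friction about 0.08 N m, i.e. 1.6 N at the tab; no detents, no spring).
- dial_axis (a point): centre of the selector's disc, on its axis, on the disc's top face, 14 mm above the panel. The disc has radius 34 mm.
- pointer (a point): point on the selector 80 mm from its axis, just past the end of its white needle (which ends 77 mm out, close over the panel); lies over the middle of a mark when the selector points exactly at it.
- tab_top (a point): middle of the top of the selector's tab: an upright black fin standing radially, 28 to 66 mm from the axis, 18 mm thick, from 5 to 40 mm above the panel, in line with the pointer, a white line along its top; this point is 47 mm from the axis and 40 mm above the panel. Beside the tab, outside the disc, the panel is free down to the 3 mm high marks.
- tab_left: left flank of the tab (counter-clockwise side; pushing it turns the selector clockwise, joint falling): a cheek 38 mm long, 6 mm thick, 35 mm high; origin at its middle
- tab_right: right flank of the tab (clockwise side; pushing it turns the selector counter-clockwise, joint growing): same size; origin at its middle
- hub (a joint): how far the selector is pulled up from its seat, m: 0 = seated, up to 0.015; a spring of about 6 N holds it down
- mark_green: the green mark: a disc 18 mm across, 3 mm high, on the panel 80 mm from the selector's axis; origin at the middle of its underside. Four marks (green, blue, yellow, white) sit at selector angles -1.6, -0.8, 0.8 and 1.6 rad; which colour is where changes.
- mark_blue: the blue mark, same shape
- mark_yellow: the yellow mark, same shape
- mark_white: the white mark, same shape
- latch (a joint): how far the orange button is pressed, m: 0 = up, 0.006 = fully down (about 5 N); springs back
- latch_top (a point): middle of the top face of the orange button, a round cap 28 mm across in a black housing on the panel; it is pressed straight down
- paste_tin: round foil-wrapped tin with a red lid, 57 mm across, 68 mm high, standing in front of the box; origin at its underside
- side_cutters: red-handled side cutters, 109x58x12 mm, lying on the blue mat at the right
- solder_spool: grey solder reel, 60 mm across, 34 mm high, standing to the right of the box, nearer the robot
- screwdriver: blue screwdriver, 171x28x26 mm, on the right of the bench
- chip_case: gilt chip case, 95x88x23 mm, on the light desk at the left, by the mouse

How it is judged:
On the way, in this order (a step that is already met when the one before it is completed fails the run):
1. the selector points at the green mark and is at rest (horizontal distance between pointer and mark_green below 0.01 m and velocity of joint dial between -0.05 and 0.05 rad/s), for 0.3 s.
2. with the selector on green, the orange button is pressed down (horizontal distance between pointer and mark_green below 0.01 m and value of joint latch above 0.0045 m), for 0.1 s.
At the end, for the whole second after the job is handed in: The pointer point lies within 10 mm horizontally of the green mark's middle, the selector still and seated (raised under 2 mm); the button, pressed over 4.5 mm after that, is up again (under 1.5 mm); every loose thing is within 25 mm of its start (all of step 1 and value of joint latch below 0.0015 m and value of joint hub below 0.002 m and distance of each of paste_tin, side_cutters, solder_spool, screwdriver, chip_case from where it was at the start of the episode below 0.025 m); the robot touches nothing.
It fails at once if the button is pressed (over 3 mm) while the pointer is over 10 mm from the middle of the green mark (value of joint latch above 0.003 m and horizontal distance between pointer and mark_green above 0.01 m).
It fails at once if the tab is pinched: both its flanks pressed with over 1 N by the fingers at once (contact force between the fingers and tab_left above 1 N and contact force between the fingers and tab_right above 1 N).
It fails at once if the selector is pulled up more than 4 mm (value of joint hub above 0.004 m).
It fails at once if a thing round the box is lifted more than 20 mm, or moved more than 25 mm (distance of any of paste_tin, side_cutters, solder_spool, screwdriver, chip_case from where it was at the start of the episode above 0.025 m or height (world z) of any of paste_tin, side_cutters, solder_spool, screwdriver, chip_case above 0.02 m).
It also fails if it takes over 51 s, if anything falls off the work surface, if the arm or the gripper's body presses on something with over 40 N, if the wrist force passes 120 N, or if a joint passes its speed limit or range.

## Working session

There is one attempt and no reset: what is moved stays moved. The work goes in short steps, Python scripts to look and compute and a tool call to move; the robot and the scene stay as the last step left them, time stands still between calls to the robot, and variables do not carry over. Pictures are saved under pics/ and viewed, at most 10 in all, crops included, and the job is handed in when it is done.

Besides the shell and the picture viewer there is one more tool, called after ">>>" as name(argument=value, ...) on one line, values as JSON. arm_command: Moves the arm, as the interface text tells. Its arguments: {"type":"object","properties":{"moves":{"type":"string"},"grip_force":{"type":"number"}},"required":["moves"]}

```bash
mkdir -p pics; cat > h.py <<'E'
import numpy as np, cv2
from cell import bot, eyes
def ray(p,uv):
    K=p["intrinsics"];T=np.array(p["pose"])
    d=T[:3,:3]@np.linalg.solve(np.array(K),[uv[0],uv[1],1.]);return T[:3,3],d
def atz(p,uv,z):
    o,d=ray(p,uv);return o+d*(z-o[2])/d[2]
def proj(p,X):
    T=np.linalg.inv(np.array(p["pose"]));c=np.array(p["intrinsics"])@(T[:3,:3]@np.array(X)+T[:3,3]);return c[:2]/c[2]
def save(p,n): cv2.imwrite("pics/"+n,cv2.cvtColor(p["image"],cv2.COLOR_RGB2BGR))
E
python3 - <<'E'
from h import *
np.set_printoptions(precision=4,suppress=True)
ims=[]
hz={"mark_green":.048,"mark_blue":.048,"mark_yellow":.048,"mark_white":.048,"latch_top":.06,"tester":.045,"tab_top":.085,"dial_axis":.059,"paste_tin":.03,"solder_spool":.03}
for c in ["scene","side","wrist"]:
    p=eyes.get_image(c);ims.append(p["image"])
    print(c,np.array(p["pose"])[:3,3])
    for t,z in hz.items():
        r=eyes.cut_out(t,p)
        if r: print(t,round(r[0]["conf"],2),r[0]["pixel"],atz(p,r[0]["pixel"],z),r[0]["pixels"].sum())
    save(p,c+"0.png")
print(bot.observe(),bot.hold_point_z)
cv2.imwrite("pics/a.png",cv2.cvtColor(np.vstack([np.hstack(ims[:2]),np.hstack([ims[2],ims[2]*0])]),cv2.COLOR_RGB2BGR)[:, :])
a=cv2.imread("pics/a.png");cv2.imwrite("pics/a.png",cv2.resize(a,(800,600)))
E
```

```text
scene [-0.2017 -0.8719  0.5774]
mark_blue 0.49 [395.7, 322.3] [ 0.3827 -0.5987  0.048 ] 572
mark_yellow 0.38 [263.8, 204.0] [ 0.5542 -0.0729  0.048 ] 438
latch_top 0.42 [289.2, 224.4] [ 0.5006 -0.2219  0.06  ] 57
tester 0.79 [269.8, 219.7] [ 0.5035 -0.1489  0.045 ] 4874
tab_top 0.88 [264.2, 201.8] [ 0.5114 -0.1197  0.085 ] 448
dial_axis 0.55 [265.8, 202.2] [ 0.5504 -0.085   0.059 ] 521
paste_tin 0.78 [207.9, 232.5] [ 0.3611 -0.0669  0.03  ] 621
solder_spool 0.65 [308.3, 280.6] [ 0.3862 -0.3867  0.03  ] 637
side [-0.1644 -1.5867  0.6642]
mark_yellow 0.45 [285.8, 208.9] [ 0.5701 -0.068   0.048 ] 281
latch_top 0.53 [283.9, 223.3] [ 0.4917 -0.2168  0.06  ] 30
tester 0.71 [213.4, 201.7] [0.3638 0.1199 0.045 ] 256
tab_top 0.85 [283.9, 208.4] [ 0.5223 -0.1522  0.085 ] 213
dial_axis 0.67 [282.9, 208.2] [ 0.5508 -0.0845  0.059 ] 277
paste_tin 0.89 [232.1, 221.6] [ 0.3705 -0.0616  0.03  ] 329
solder_spool 0.6 [280.2, 256.5] [ 0.4027 -0.3794  0.03  ] 304
wrist [0.6501 0.0834 0.3838]
mark_green 0.61 [219.6, 298.3] [ 0.5751 -0.1352  0.048 ] 122
mark_blue 0.61 [212.9, 219.9] [ 0.5731 -0.029   0.04
[... 202 characters left out ...]
[169.2, 259.3] [ 0.5308 -0.0622  0.085 ] 1485
dial_axis 0.88 [166.7, 265.3] [ 0.5166 -0.0827  0.059 ] 1618
paste_tin 0.84 [42.7, 246.3] [ 0.3486 -0.0708  0.03  ] 3290
{'time_s': 1.65, 'qpos': array([-0.043 ,  0.4675, -0.0116,  1.6027,  0.006 ,  1.0714, -0.0563]), 'joint_velocities': array([ 0.0003, -0.0016,  0.0004,  0.0006,  0.0004, -0.0005, -0.0002]), 'tau': array([  0.0013, -52.0406,  -0.0119, -24.4048,  -0.0567,   0.0114,
         0.    ]), 'position': array([ 0.65  , -0.    ,  0.2146]), 'tool_rot': array([3.1416, 0.    , 1.5707]), 'force': array([ 0.7647,  0.3784, -0.5447]), 'wrist_torque': array([ 0.0236, -0.0821, -0.088 ]), 'grasp_force': 0.0, 'finger_gap': 0.09196636227611123} 0.0187
```

View pics/a.png

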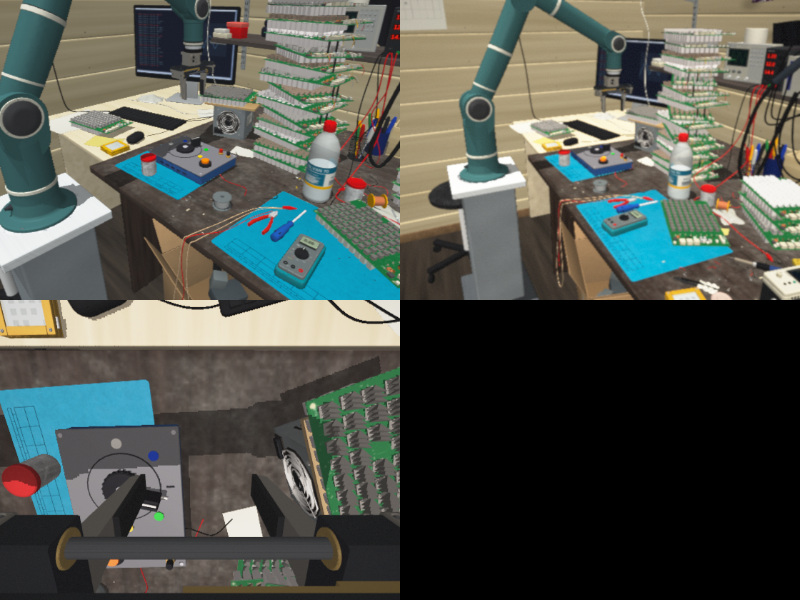

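The wrist view shows blue and white on the far side and green (~220,298) at about -0.8 rad. The tab points roughly along box +x, so it must turn clockwise. I'll shut the gripper and shift for a clearer view.

>>> arm_command(moves="0 0 0 -0.03 -0.015 0 -1; 0 0 0 -0.06 -0.03 0 -1; 0 0 0 -0.1 -0.05 0 -1; 0 0 0 -0.1 -0.05 0 -1; 0 0 0 -0.1 -0.05 0 -1; 0 0 0 -0.1 -0.05 0 -1; 0 0 0 -0.1 -0.05 0 -1; 0 0 0 -0.1 -0.05 0 -1", grip_force=10)

```text
time_s: 2.45
position: [0.6004, -0.0987, 0.2144]
tool_rot: [-3.142, -0.0, 1.573]
force: [0.2, -0.5, -0.0]
finger_gap: 0.0301
grasp_force: 0.0
```

```bash
cat > look.py <<'E'
from h import *
import sys
np.set_printoptions(precision=4,suppress=True)
hz={"mark_green":.048,"mark_blue":.048,"mark_yellow":.048,"mark_white":.048,"latch_top":.06,"tab_top":.085,"dial_axis":.059,"pointer":.048,"paste_tin":.03}
p=eyes.get_image("wrist")
for t,z in hz.items():
    for r in eyes.cut_out(t,p)[:2]: print(t,round(r["conf"],2),r["pixel"],atz(p,r["pixel"],z),r["pixels"].sum())
save(p,sys.argv[1]); o=bot.observe(); print(o["time_s"],o["position"],o["tool_rot"],o["finger_gap"],o["force"])
np.savez("p.npz",K=p["intrinsics"],T=p["pose"])
E
python3 look.py b.png
```

```text
mark_green 0.68 [207.7, 186.4] [ 0.5201 -0.0873  0.048 ] 35170
mark_green 0.49 [258.1, 229.9] [ 0.5768 -0.1401  0.048 ] 170
mark_blue 0.67 [254.4, 131.6] [ 0.5747 -0.0266  0.048 ] 215
mark_white 0.68 [196.4, 112.2] [ 0.5133 -0.0068  0.048 ] 211
latch_top 0.73 [189.0, 294.0] [ 0.491  -0.2201  0.06  ] 300
tab_top 0.97 [214.5, 190.0] [ 0.5356 -0.0831  0.085 ] 3748
dial_axis 0.56 [211.7, 191.1] [ 0.5268 -0.0903  0.059 ] 3728
pointer 0.74 [210.4, 189.8] [ 0.5229 -0.0913  0.048 ] 3663
paste_tin 0.86 [66.4, 165.4] [ 0.3505 -0.0664  0.03  ] 3608
2.95 [ 0.6    -0.1001  0.2146] [-3.1416  0.0001  1.5707] 0.00047454447634825904 [0.0324 0.0302 0.2497]
```

View pics/b.png

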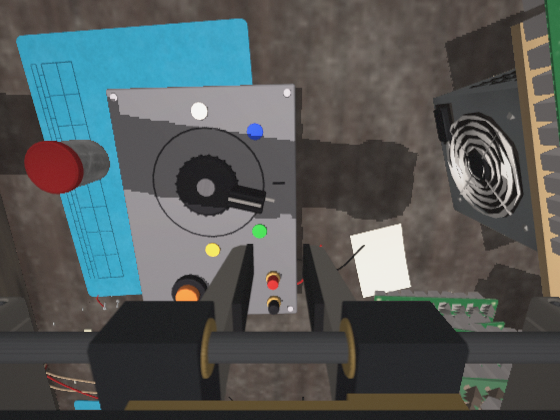

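White (199,111), blue (255,131), green (259,231), yellow (212,249), orange button (187,297), needle tip ~(273,200); the tab is slightly clockwise of the rest line at (279,183). Next I fit the axis and yaw from the marks.

```bash
cat > fit.py <<'E'
from h import *
from scipy.optimize import least_squares
np.set_printoptions(precision=4,suppress=True)
d=np.load("p.npz");p={"intrinsics":d["K"],"pose":d["T"]}
M={1.6:(199,111.3),.8:(254.9,131.3),-.8:(259,231),-1.6:(212.3,249.5)}
W={a:atz(p,uv,.048)[:2] for a,uv in M.items()}
f=lambda q:np.concatenate([q[:2]+.08*np.array([np.cos(a+q[2]),np.sin(a+q[2])])-w for a,w in W.items()])
s=least_squares(f,[.515,-.085,0]);c=s.x[:2];y=s.x[2];print(s.x,f(s.x)*1000)
R=np.array([[np.cos(y),-np.sin(y)],[np.sin(y),np.cos(y)]])
print("latch",c+R@[-.035,-.135],atz(p,(187,297),.06), "green",c+R@[.08*np.cos(.8),-.08*np.sin(.8)])
t=atz(p,(273,200),.05)[:2]-c;print("needle r,angle",np.hypot(*t),np.arctan2(t[1],t[0])-y)
print("tin center",proj(p,[*c,.059]))
for dial in (-.15,-.8):
  for w in (.019,.024,.05):
    a=dial+y;print(dial,w,"a",a,c+np.array([[np.cos(a),-np.sin(a)],[np.sin(a),np.cos(a)]])@[.05,w])
E
python3 fit.py
```

```text
[ 0.5208 -0.0856  0.027 ] [ 0.1368  0.1674 -0.3093 -0.3915  0.1546  0.081   0.0179  0.1431]
latch [ 0.4894 -0.2215] [ 0.4882 -0.2243  0.06  ] green [ 0.578  -0.1415]
needle r,angle 0.07591435474471685 -0.2541486473368533
tin center [205.9779 186.9289]
-0.15 0.019 a -0.12304891320810213 [ 0.5727 -0.0729]
-0.15 0.024 a -0.12304891320810213 [ 0.5733 -0.0679]
-0.15 0.05 a -0.12304891320810213 [ 0.5765 -0.0421]
-0.8 0.019 a -0.7730489132081022 [ 0.5698 -0.1069]
-0.8 0.024 a -0.7730489132081022 [ 0.5733 -0.1033]
-0.8 0.05 a -0.7730489132081022 [ 0.5915 -0.0847]
```

>>> arm_command(moves="0 0 0.036 0.03 -0.01 0 -1; 0 0 0.072 0.047 -0.02 0.02 -1; 0 0 0.072 0.047 -0.02 0.05 -1; 0 0 0.072 0.047 -0.02 0.085 -1; 0 0 0.072 0.047 -0.02 0.12 -1; 0 0 0.072 0.047 -0.02 0.15 -1; 0 0 0.072 0.047 -0.02 0.15 -1; 0 0 0.072 0.047 -0.02 0.15 -1")

```text
time_s: 3.75
position: [0.5802, -0.0531, 0.0649]
tool_rot: [-3.141, 0.0, 1.344]
force: [0.2, 0.0, -0.7]
finger_gap: 0.0004
grasp_force: 0.0
```

```bash
python3 look.py c.png; python3 - <<'E'
from h import *
np.set_printoptions(precision=4,suppress=True)
from scipy.spatial.transform import Rotation as Ro
o=bot.observe();R=Ro.from_euler('xyz',o["tool_rot"]).as_matrix();P=o["position"]
c=np.array([.5208,-.0856]);y=.027
yaw0=np.arctan2(R[1,0],R[0,0])-np.pi/2
n=16
for i in range(1,n+1):
    s=i/n;dial=-.25-.55*s;w=.045-.026*min(1,s*1.6);a=dial+y
    X=np.array([c[0]+.05*np.cos(a)-w*np.sin(a),c[1]+.05*np.sin(a)+w*np.cos(a),.065])
    print(i,"rz",(yaw0-a)/np.pi,"shift",R.T@(X-P),X)
E
```

```text
mark_green 0.7 [177.5, 237.3] [ 0.5166 -0.0294  0.048 ] 42838
mark_blue 0.92 [263.5, 217.0] [ 0.576  -0.0284  0.048 ] 556
mark_white 0.94 [162.3, 206.1] [ 0.5139 -0.0066  0.048 ] 606
tab_top 0.63 [198.4, 289.4] [ 0.5344 -0.0507  0.085 ] 2602
pointer 0.97 [196.1, 287.4] [ 0.5173 -0.0684  0.048 ] 2679
paste_tin 0.67 [33.4, 292.0] [ 0.3849 -0.0534  0.03  ] 2640
4.25 [ 0.5802 -0.0531  0.0651] [ 3.1409 -0.0001  1.3445] 0.00033723741861911116 [-0.0747  0.7156  0.1587]
1 rz 0.009900074797437704 shift [-0.0042  0.0007  0.0001] [ 0.5799 -0.0573  0.065 ]
2 rz 0.020841977135005508 shift [-0.0086  0.0019  0.0001] [ 0.5801 -0.0619  0.065 ]
3 rz 0.03178387947257333 shift [-0.013   0.0029  0.0001] [ 0.5801 -0.0664  0.065 ]
4 rz 0.042725781810141125 shift [-0.0174  0.0036  0.0001] [ 0.5798 -0.0709  0.065 ]
5 rz 0.05366768414770893 shift [-0.0219  0.0041  0.0001] [ 0.5793 -0.0753  0.065 ]
6 rz 0.06460958648527675 shift [-0.0263  0.0043  0.0001] [ 0.5785 -0.0797  0.065 ]
7 rz 0.07555148882284454 shift [-0.0307  0.0043  0.0001] [ 0.5775 -0.084   0.065 ]
8 rz 0.08649339116041235 shift [-0.0351  0.0041  0.0001] [ 0.5763 -0.0882  0.065 ]
9 rz 0.09743529349798014 shift [-0.0395  0.0036  0.0001] [ 0.5748 -0.0924  0.065 ]
10 rz 0.10837719583554795 shift [-0.0438  0.0029  0.0001] [ 0.5732 -0.0964  0.065 ]
11 rz 0.11931909817311577 shift [-0.0457  0.0029  0.0001] [ 0.5728 -0.0982  0.065 ]
12 rz 0.1302610005106836 shift [-0.0475  0.0028  0.0001] [ 0.5723 -0.1     0.065 ]
13 rz 0.14120290284825138 shift [-0.0493  0.0027  0.0001] [ 0.5718 -0.1018  0.065 ]
14 rz 0.1521448051858192 shift [-0.0512  0.0025  0.0001] [ 0.5712 -0.1035  0.065 ]
15 rz 0.16308670752338697 shift [-0.053   0.0023  0.0001] [ 0.5706 -0.1052  0.065 ]
16 rz 0.17402860986095478 shift [-0.0548  0.002   0.0001] [ 0.5699 -0.1069  0.065 ]
```

View pics/c.png

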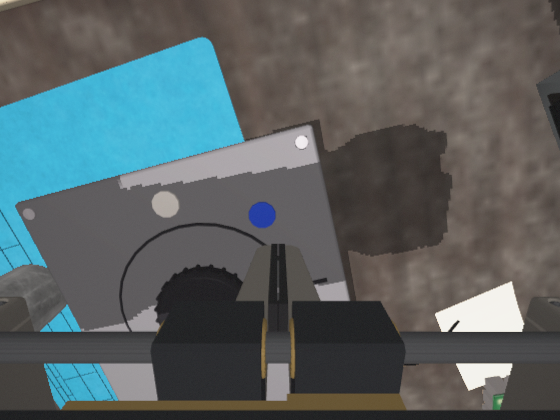

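The shut fingers sit just counter-clockwise of the tab, below blue (263,216). Pushing along the arc.

>>> arm_command(moves="0 0 0.02 -0.009 0.002 0 -1; 0 0 0.042 -0.017 0.0035 0 -1; 0 0 0.064 -0.026 0.0045 0 -1; 0 0 0.086 -0.035 0.004 0 -1; 0 0 0.108 -0.041 0.0035 0 -1; 0 0 0.13 -0.046 0.003 0 -1; 0 0 0.15 -0.05 0.0025 0 -1; 0 0 0.15 -0.05 0.0025 0 -1")

```text
time_s: 5.05
position: [0.5719, -0.1027, 0.065]
tool_rot: [3.14, -0.001, 0.873]
force: [-0.1, -1.2, -0.5]
finger_gap: 0.0006
grasp_force: 0.2
```

```bash
python3 look.py d.png; python3 - <<'E'
from h import *
o=bot.observe();print(o["force"],o["position"],o["tool_rot"])
i=eyes.get_image("scene")["image"][150:260,190:340]
cv2.imwrite("pics/d2.png",cv2.cvtColor(cv2.resize(i,None,fx=4,fy=4,interpolation=3),cv2.COLOR_RGB2BGR))
E
```

```text
mark_green 0.6 [322.6, 280.3] [ 0.58   -0.1405  0.048 ] 340
mark_green 0.45 [201.3, 270.1] [ 0.5206 -0.0803  0.048 ] 5889
mark_blue 0.97 [201.8, 161.8] [ 0.5729 -0.027   0.048 ] 634
mark_yellow 0.42 [199.2, 269.1] [ 0.52   -0.0788  0.048 ] 5851
mark_white 0.74 [115.4, 196.7] [ 0.515  -0.0074  0.048 ] 571
tab_top 0.88 [199.9, 271.9] [ 0.5399 -0.0723  0.085 ] 5949
dial_axis 0.73 [199.3, 270.6] [ 0.5255 -0.0772  0.059 ] 5879
dial_axis 0.48 [201.7, 269.6] [ 0.5272 -0.0777  0.059 ] 5777
pointer 0.62 [200.2, 268.9] [ 0.5207 -0.0792  0.048 ] 5993
paste_tin 0.55 [64.8, 370.4] [ 0.3554 -0.0779  0.03  ] 1832
5.55 [ 0.5711 -0.1021  0.0645] [-3.1412  0.      0.8736] 0.000524057266848204 [-0.7734  0.6601  0.3118]
[-0.77341698  0.66013349  0.31184075] [ 0.57105678 -0.10210285  0.06451533] [-3.14116995e+00  3.77991932e-05  8.73593213e-01]
```

View pics/d2.png

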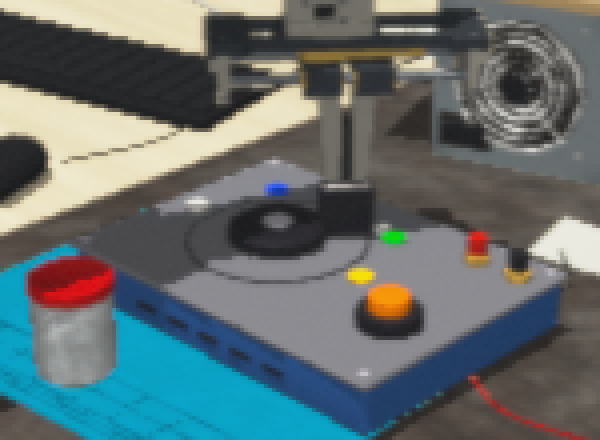

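The tab now sits just short of green (395,238). I'll check the wrist view for the needle.

View pics/d.png

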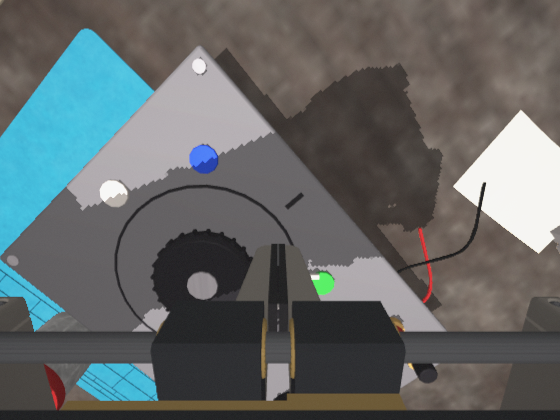

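Needle tip shows at ~(318,277), green disc at ~(324,283): nearly there.

```bash
python3 - <<'E'
from h import *
d=np.load("p.npz");p={"intrinsics":d["K"],"pose":d["T"]}
c=np.array([.5208,-.0856])
for a in (-.6,-.65,-.7,-.75,-.8):
  print(a,proj(p,[c[0]+.077*np.cos(a+.027),c[1]+.077*np.sin(a+.027),.05]))
print("green",proj(p,[.578,-.1415,.048]))
i=cv2.imread("pics/d.png")[250:300,290:350];cv2.imwrite("pics/d3.png",cv2.resize(i,None,fx=10,fy=10,interpolation=0))
E
```

```text
-0.6 [317.67825605 264.01519483]
-0.65 [318.02266608 269.09547434]
-0.7 [318.08306171 274.13963552]
-0.75 [317.8638812  279.13555146]
-0.8 [317.37016818 284.07161115]
green [321.22276149 282.95384721]
```

View pics/d3.png

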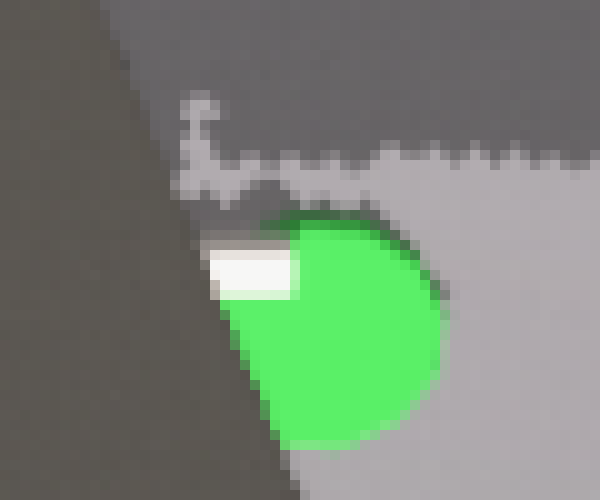

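Dial ≈ -0.73, about 5 mm short. Nudging 3 mm more, then backing off and rising.

>>> arm_command(moves="0 0 0.008 -0.0015 0 0 -1; 0 0 0.016 -0.003 0 0 -1; 0 0 0.016 -0.003 0 0 -1; 0 0 0.016 -0.003 0 0 -1; 0 0 0.016 0.01 0 0 -1; 0 0 0.016 0.025 0 0 -1; 0 0 0.016 0.025 0 -0.04 -1; 0 0 0.016 0.025 0 -0.085 -1")

```text
time_s: 6.4
position: [0.5865, -0.081, 0.1485]
tool_rot: [-3.137, 0.003, 0.825]
force: [0.9, 0.3, 0.3]
finger_gap: 0.0007
grasp_force: 0.0
```

```bash
python3 - <<'E'
from h import *
from scipy.spatial.transform import Rotation as Ro
np.set_printoptions(precision=4,suppress=True)
p=eyes.get_image("wrist");save(p,"e.png")
c=np.array([.5208,-.0856])
for a in (-.7,-.75,-.8,-.85):
  print(a,proj(p,[c[0]+.077*np.cos(a+.027),c[1]+.077*np.sin(a+.027),.05]))
print("green",proj(p,[.578,-.1415,.048]))
o=bot.observe();R=Ro.from_euler('xyz',o["tool_rot"]).as_matrix()
print(o["time_s"],o["position"],o["tool_rot"]);print(R.T@(np.array([.489,-.2225,.10])-o["position"]))
i=cv2.imread("pics/e.png");cv2.imwrite("pics/e2.png",i)
E
```

```text
-0.7 [311.558  254.2823]
-0.75 [311.612  257.8639]
-0.8 [311.4699 261.4216]
-0.85 [311.1343 264.9466]
green [314.2623 260.6556]
6.45 [ 0.5918 -0.0821  0.1575] [ 3.1346 -0.0061  0.8246]
[-0.1732  0.0195  0.0566]
```

View pics/e.png

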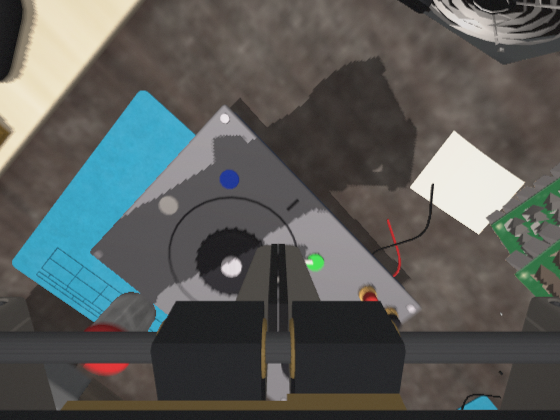

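The needle tip now overlies green (~314,263). Moving over the button, where the view back to the dial is clear.

>>> arm_command(moves="0 0 0 -0.03 0.003 -0.02 -1; 0 0 0 -0.07 0.008 -0.02 -1; 0 0 0 -0.11 0.013 -0.02 -1; 0 0 0 -0.15 0.017 -0.02 -1; 0 0 0 -0.173 0.02 -0.02 -1; 0 0 0 -0.173 0.02 -0.02 -1; 0 0 0 -0.173 0.02 -0.02 -1; 0 0 0 -0.173 0.02 -0.02 -1")

```text
time_s: 7.25
position: [0.4856, -0.2218, 0.1695]
tool_rot: [-3.141, -0.001, 0.826]
force: [0.6, -0.2, 0.4]
finger_gap: 0.0002
grasp_force: 0.0
```

```bash
python3 - <<'E'
from h import *
from scipy.spatial.transform import Rotation as Ro
np.set_printoptions(precision=4,suppress=True)
p=eyes.get_image("wrist");save(p,"f.png")
c=np.array([.5208,-.0856])
for a in (-.7,-.75,-.8,-.85,-.9):
  print(a,proj(p,[c[0]+.077*np.cos(a+.027),c[1]+.077*np.sin(a+.027),.05]))
print("green",proj(p,[.578,-.1415,.048]))
o=bot.observe();R=Ro.from_euler('xyz',o["tool_rot"]).as_matrix()
print(o["time_s"],o["position"],o["tool_rot"]);print(R.T@(np.array([.489,-.2225,.07])-o["position"]))
q=eyes.get_image("scene");print("btn top scene z est", [ (z,proj(q,[.489,-.2225,z])) for z in (.055,.06,.065,.07)])
i=q["image"][150:260,190:340]
a=cv2.resize(i,(560,410),interpolation=3);b=p["image"];s=np.vstack([a,b])
cv2.imwrite("pics/f2.png",cv2.cvtColor(cv2.resize(np.hstack([b[:410],a]),(800,293)),cv2.COLOR_RGB2BGR))
E
```

```text
-0.7 [290.7732  65.3698]
-0.75 [290.9209  70.1583]
-0.8 [290.85    74.9116]
-0.85 [290.5635  79.6184]
-0.9 [290.0648  84.2678]
green [294.0925  75.429 ]
7.3 [ 0.4856 -0.2218  0.1694] [-3.1414 -0.0005  0.8261]
[0.0018 0.003  0.0994]
btn top scene z est [(0.055, array([286.1567, 227.7882])), (0.06, array([286.1845, 226.0385])), (0.065, array([286.2125, 224.2816])), (0.07, array([286.2406, 222.5174]))]
```

View pics/f.png

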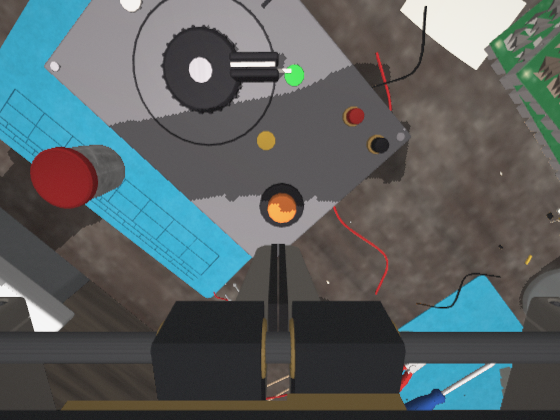

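View pics/f2.png

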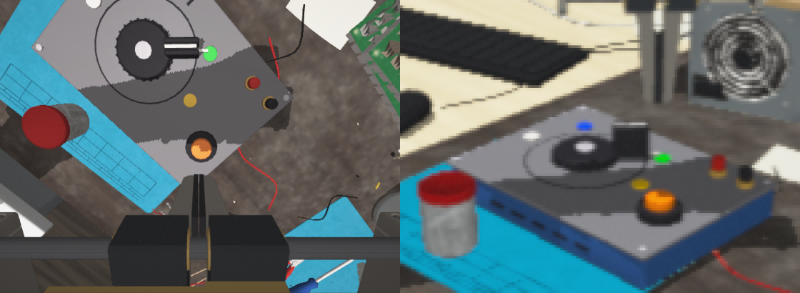

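Selector at ≈ -0.77 (tip (290,72), green (294,75)), within ~3 mm. Button at wrist (282,208); computing the press.

```bash
python3 - <<'E'
from h import *
from scipy.spatial.transform import Rotation as Ro
p=eyes.get_image("wrist");o=bot.observe();R=Ro.from_euler('xyz',o["tool_rot"]).as_matrix()
for z in (.055,.06,.065,.07):
    X=atz(p,(282,209),z);print(z,X,R.T@(X-o["position"]))
E
```

```text
0.055 [ 0.48729006 -0.22456626  0.055     ] [-0.00027967  0.00318537  0.11441777]
0.06 [ 0.48824175 -0.22343491  0.06      ] [0.00119814 0.00311605 0.10941807]
0.065 [ 0.48919344 -0.22230355  0.065     ] [0.00267594 0.00304672 0.10441838]
0.07 [ 0.49014512 -0.2211722   0.07      ] [0.00415375 0.00297739 0.09941868]
```

>>> arm_command(moves="0 0 0 0.0015 0.003 0.04 -1; 0 0 0 0.0015 0.003 0.08 -1; 0 0 0 0.0015 0.003 0.098 -1; 0 0 0 0.0015 0.003 0.101 -1; 0 0 0 0.0015 0.003 0.103 -1; 0 0 0 0.0015 0.003 0.104 -1; 0 0 0 0.0015 0.003 0.104 -1; 0 0 0 0.0015 0.003 0.104 -1")

```text
time_s: 8.2
position: [0.4883, -0.2245, 0.0666]
tool_rot: [3.14, -0.001, 0.823]
force: [-0.7, 2.3, 3.3]
finger_gap: 0.0007
grasp_force: 1.6
```

>>> arm_command(moves="0 0 0 0 0 0.001 -1; 0 0 0 0 0 0.002 -1; 0 0 0 0 0 0.003 -1; 0 0 0 0 0 0.004 -1; 0 0 0 0 0 0.005 -1; 0 0 0 0 0 0.006 -1; 0 0 0 0 0 0.006 -1; 0 0 0 0 0 0.006 -1")

```text
time_s: 9.0
position: [0.4884, -0.2246, 0.0634]
tool_rot: [3.141, -0.002, 0.823]
force: [-9.6, 4.9, 35.7]
finger_gap: 0.0003
grasp_force: 18.1
```

```bash
python3 - <<'E'
from h import *
p=eyes.get_image("wrist");q=eyes.get_image("scene")
a=cv2.resize(q["image"][190:250,250:330],(560,420),interpolation=3);b=cv2.resize(p["image"][150:300,180:380],(560,420))
cv2.imwrite("pics/g.png",cv2.cvtColor(cv2.resize(np.hstack([b,a]),(800,300)),cv2.COLOR_RGB2BGR))
o=bot.observe();print(o["position"],o["force"],o["wrist_torque"])
E
```

```text
[ 0.48841108 -0.22462486  0.06338111] [-10.20701879   5.59966181  36.44530323] [1.45791398 2.41123571 0.00484532]
```

View pics/g.png

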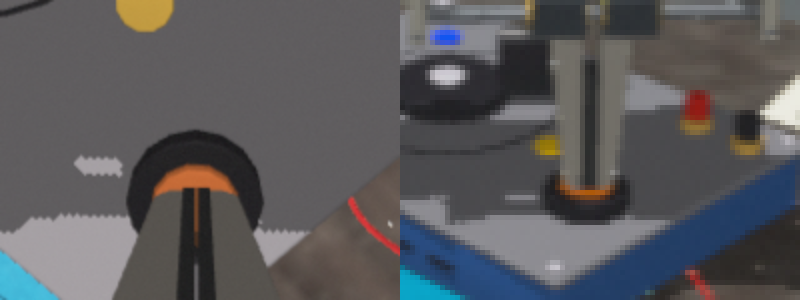

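The fingertips are on the cap but sit ~4–5 mm behind its centre, so the housing rim may have caught them. I'll lift, shift forward and press again, reading the height of first contact.

>>> arm_command(moves="0 0 0 0 0 -0.006 -1; 0 0 0 0 0 -0.014 -1; 0 0 0 0.004 0 -0.014 -1; 0 0 0 0.004 0 -0.014 -1; 0 0 0 0.004 0 -0.011 -1; 0 0 0 0.004 0 -0.009 -1; 0 0 0 0.004 0 -0.009 -1; 0 0 0 0.004 0 -0.009 -1")

```text
time_s: 9.9
position: [0.4902, -0.2217, 0.0684]
tool_rot: [-3.141, 0.0, 0.823]
force: [0.1, 0.1, 2.1]
finger_gap: 0.0001
grasp_force: 1.1
```

>>> arm_command(moves="0 0 0 0 0 0.001 -1; 0 0 0 0 0 0.002 -1; 0 0 0 0 0 0.003 -1; 0 0 0 0 0 0.004 -1; 0 0 0 0 0 0.005 -1; 0 0 0 0 0 0.0055 -1; 0 0 0 0 0 0.0055 -1; 0 0 0 0 0 0.0055 -1")

```text
time_s: 10.7
position: [0.4902, -0.2216, 0.0639]
tool_rot: [-3.142, -0.0, 0.823]
force: [-3.2, 0.9, 11.0]
finger_gap: 0.0003
grasp_force: 5.4
```

>>> arm_command(moves="0 0 0 0 0 0.001 -1; 0 0 0 0 0 0.002 -1; 0 0 0 0 0 0.002 -1; 0 0 0 0 0 0.002 -1; 0 0 0 0 0 0.002 -1; 0 0 0 0 0 0.002 -1; 0 0 0 0 0 0.002 -1; 0 0 0 0 0 0.002 -1")

```text
time_s: 11.5
position: [0.4903, -0.2216, 0.0636]
tool_rot: [-3.141, -0.001, 0.823]
force: [-7.4, 4.7, 26.2]
finger_gap: 0.0003
grasp_force: 13.1
```

Force is 2.1 N at 68.4 mm and 3.3 N at 66.6 mm, and it goes rigid at ~64 mm (5 N spring force). That matches a full press. Retracting.

>>> arm_command(moves="0 0 0 0 0 -0.01 -1; 0 0 0 0 0 -0.03 -1; 0 0 0 0 0 -0.06 -1; 0 0 0 0 0 -0.09 -1; 0 0 0 0 0 -0.11 -1; 0 0 0 0 0 -0.11 -1; 0 0 0 0 0 -0.11 -1; 0 0 0 0 0 -0.11 -1")

```text
time_s: 12.3
position: [0.4893, -0.2212, 0.1697]
tool_rot: [-3.139, 0.001, 0.823]
force: [0.1, 0.1, 0.0]
finger_gap: 0.0003
grasp_force: 0.0
```

```bash
python3 - <<'E'
from h import *
p=eyes.get_image("wrist");c=[.5208,-.0856]
def hits(col): return col
i=p["image"].astype(int)
for a in (-.65,-.7,-.75,-.8,-.85,-.9):
  print(a,proj(p,[c[0]+.077*np.cos(a+.027),c[1]+.077*np.sin(a+.027),.05]))
g=proj(p,[.578,-.1415,.048]);u,v=g.astype(int)
w=i[v-12:v+13,u-16:u+10];r,cc=np.where(w.min(2)>200)
print("green",g,"white px",[(x+u-16,y+v-12) for y,x in zip(r,cc)][-12:])
o=bot.observe();print(o["position"],o["force"])
E
```

```text
-0.65 [287.5235008   63.88444409]
-0.7 [287.91553853  68.6691579 ]
-0.75 [288.08705054  73.4313068 ]
-0.8 [288.0403901   78.15916297]
-0.85 [287.77842307  82.84138158]
-0.9 [287.30449416  87.4670183 ]
green [291.30006894  78.63603993] white px [(np.int64(282), np.int64(74)), (np.int64(283), np.int64(74)), (np.int64(284), np.int64(74)), (np.int64(285), np.int64(74)), (np.int64(286), np.int64(74)), (np.int64(287), np.int64(74)), (np.int64(282), np.int64(75)), (np.int64(283), np.int64(75)), (np.int64(284), np.int64(75)), (np.int64(285), np.int64(75)), (np.int64(286), np.int64(75)), (np.int64(287), np.int64(75))]
[ 0.48934485 -0.22125994  0.16961541] [-0.60332974 -1.34354603 -0.39024604]
```

Selector at ≈ -0.77 rad (~3 mm from green), button released, and the arm is clear of everything.

```bash
python3 -c "
from cell import bot
print(bot.sign_off())"
```

```text
the job is handed in; nothing more can be done
None
```

The job is handed in: the selector points about 3 mm from the middle of the green mark, the button was pressed fully down (twice, the second time to be sure) and released, and nothing else was knowingly touched; the judge's result was not shown.

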